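# Open the coffee-kitty coin box lock and hold it

## Task

Please unlock the coffee-kitty coin box for me: press its trip lever right down so that the dust flap springs open, take the key with the round bow from the oak block, push it fully home in the keyhole (the pins are sticky, so wiggle it if it hangs up) and turn it a quarter turn clockwise to the stop. The lock springs back and the latch catches again as soon as the key is let go, so finish while still gripping the key and holding it turned against the spring, so that I can lift the lid. Leave the other two keys in the block, and do not move the cup or the tea caddy.

Things in the scene. Friction and masses are not known exactly. Their poses are not given: they have to be found in the camera images.
- coin_box: grey steel coin box, 206 deep (x) x 240 long (y) x 85 mm high, fixed. Origin on the worktop straight below the keyhole; x from its front to its back, z up. The front 68 mm of its top (x -34 to +34 mm) is a fixed deck with lock and trip lever; behind it is the lid with coin slot and carrying handle (24 mm high, 120 mm behind the keyhole)
- keyhole (a point): centre of the key slot, on the lock face (40 x 40 mm steel plate under the flap) 88 mm above the worktop; axes as coin_box. The slot runs along x, 20.5 x 6.5 mm. Inside, two sprung sticky pins at its ends are pushed aside by the entering bit when its end is 12 to 16 mm deep: about 8 to 12 N, over 20 N if off-centre, which a wiggle of 1 mm or 0.06 rad eases. The key then stays in
- dust_flap (a joint): steel dust flap, 48 x 64 mm, lies 7 to 10 mm above the deck and hides the keyhole; hinge along x, 30 mm to the +y side of the keyhole. 0 closed, held by the trip lever's hook; when freed it springs by itself to 2.95 rad, lying back on the deck on the +y side (then 10 mm above the deck near its hinge, 22 mm at its outer end)
- flap_edge (a point): middle of the free edge of the dust flap
- trip_lever (a joint): sprung steel trip lever on the -y side of the flap, hinge along x, 40 mm to the -y side of the keyhole and 6 mm below the deck top. 0 at rest, 0.30 rad at the stop; its tail moves down and its hook (up to 13 mm above the deck) moves away from the flap. The flap comes free at about 0.2 to 0.25 rad; it springs back when let go
- trip_pad (a point): top of the 26 x 26 mm ribbed pad of the trip lever, at its middle: the place to press down. 67 mm to the -y side of the keyhole, about 13 mm above the deck at rest; it goes down 8 mm to the stop and takes about 6 N there
- lock_plug (a joint): the lock's rotor, which only a key turns: 0 at rest (slot along x), grows clockwise seen from above, stop at 1.5 rad. Return spring 0.03 N m at rest, 0.09 N m at the stop. It draws the latch bolt that holds the lid. The key has about 0.1 rad of play in it. A turned key cannot be drawn out
- round_key: the key that fits: steel, 45 g, with a round black bow. Origin under its collar (15 mm across, 3 mm high), which rests on the block, and on the lock face when fully home. z up to the bow; x along the bit's width, in the bow's plane. Below the collar a 5 mm shank to -7 mm, then a double bit 18 wide (x) x 4 mm thick (y), rounded at its end, to -21 mm. Works either way round
- round_bow (a point): centre of the round key's bow, 32 mm above the key's origin: the place to grip. The bow is a disc 32 mm across in the key's x-z plane, 9 mm thick along its y with flat faces (grip across these); its lower edge is 16 mm above the collar's underside
- square_key: another key with a rectangular black bow, 24 x 30 x 9 mm; leave it. Origin under its collar, as round_key
- tbar_key: another key with a T-shaped black bow (crossbar 32 mm); leave it. Origin under its collar, as round_key
- key_block: fixed oak block, 46 (x) x 144 (y) x 40 mm high, origin under its centre. Three slots along y, 46 mm apart, 28 mm deep; the keys stand in them, bows up, the bows' planes along y. Which key is where varies
- cup: espresso cup, 58 x 81 x 56 mm, bystander, origin at its underside
- caddy: round tea caddy with lid, 62 mm across, 80 mm high, bystander, origin at its underside

How it is judged:
On the way, in this order (a step that is already met when the one before it is completed fails the run):
1. the trip lever has been pressed and the dust flap has sprung open, before the key goes in (value of joint dust_flap above 2.5 rad), for 0.2 s.
2. the round-bowed key is fully home in the keyhole, not yet turned (z of round_key in the frame of keyhole below 0.003 m and horizontal distance between round_key and keyhole below 0.004 m and value of joint lock_plug below 0.4 rad), for 0.1 s.
At the end, for the whole second after the job is handed in: the round-bowed key stands in the keyhole with its collar within 4 mm of the lock face and 5 mm of the keyhole's axis, upright within 0.2 rad; the lock's rotor is held turned by at least 1.3 rad (stop at 1.5) with the fingers still gripping the key (over 2 N), and the dust flap is open (value of joint lock_plug above 1.3 rad and z of round_key in the frame of keyhole below 0.004 m and horizontal distance between round_key and keyhole below 0.005 m and angle between round_key's own z axis and vertical below 0.2 rad and contact force between the fingers and round_key above 2 N and value of joint dust_flap above 2.3 rad); the arm keeps its last pose, push and grip.
It fails at once if one of the other keys is taken out of the block or pulled up (distance of any of square_key, tbar_key from where it was at the start of the episode above 0.015 m).
It fails at once if the cup or the tea caddy is moved more than 20 mm (distance of any of cup, caddy from where it was at the start of the episode above 0.02 m).
It also fails if it takes over 61 s, if anything falls off the work surface, if the arm or the gripper's body presses on something with over 40 N, if the wrist force passes 120 N, or if a joint passes its speed limit or range.

## Robot

A 7-joint arm with a two-finger parallel gripper is mounted at the origin on a cart in front of the work surface, level with it; the furniture and walls round the work are solid. World frame = base frame: x ahead of the robot, y to its left, z up, the work surface at z = 0. Lengths are in m, angles in rad, forces in N, time in s.
With the tool pointing down it reaches from about 0.4 to 0.875 m from the base axis. Payload 19.3 kg.
Tool frame: the origin (TCP) lies at the very end of the fingers, on their centre line; the grasp point (between the pads) lies 19 mm behind it; z points along the fingers, y is the direction in which the jaws open and shut (so a half turn about z gives the same grasp; the last joint's range is limited). The gripper opens to 85 mm and grips with 20 to 120 N. Pads are 22 mm wide; open, the fingers measure 114 mm over their backs; the gripper's body (76 mm by 85 mm) begins 54 mm behind the grasp point. The pads swing forward as they close: fully open they stand 13 mm farther back than shut.
Start: joints at [1.217, 0.521, -0.036, 1.599, 0.021, 1.021, -0.113], TCP at [0.175, -0.6, 0.231] pointing down, gripper open.
Joint ranges: [-2.91, 2.91], [-0.3, 2.13], [-1.5, 1.42], [0.17, 2.43], [-1.26, 4.41], [0.16, 1.93], [-2.52, 2.52]. Speed limits (rad/s): [1.89, 1.89, 2.39, 2.39, 3.01, 3.01, 3.01].

## Interface

Orientations are given as [roll, pitch, yaw] about the fixed x, y, z axes, in that order (R = Rz(yaw) Ry(pitch) Rx(roll)).
In Python, from workcell import bot, vision, job_done gives the robot as it stands.
- The arm moves only by the tool arm_command, never from a script. Its arguments are lists of equal length, an entry for each row: "gripper": the finger opening in cm, from 0 to 8.54; "slide": the shift along the tool's x, y, z in cm, a list of three; "turn": the turn, a rotation vector about the tool's x, y, z in degrees, a list of three. A call has 1 to 5 rows; each row is the pose to reach, as a shift and turn from the pose commanded when the call began, along the tool's axes at that moment; what a row does not reach only later rows make up. A row lasts 1/8 s, in which the tool goes at most 62.5 mm and 10.7 degrees, less where a joint would pass 70% of its speed; a pose out of reach is approached as far as the arm can. A call with a gripper value outside its range is refused whole. The fingers move at their own pace and stop on an object; "force" is the grip in N (left out, the last holds). Time passes only in rows, so rows that repeat a pose let the fingers close. It gives the time, the measured TCP pose, the force and the opening at its end, in the units of the state.
- bot.observe(): the state, without advancing time (a new reading comes with each control period).
- vision.grab_frame(name): name is "scene" or "top" or "wrist"; returns the picture (384x512x3 uint8, blue, green, red); there is no depth.
- vision.camera_model(name): a dict with "mtx" (3x3 intrinsics, pixels), "T" (4x4, takes a point from camera to world coordinates). Camera axes: x right, y down, z forward; pixel columns grow to the right and rows downward; lengths in m; the calibration is good to about 2 mm. A picture is of the moment at which its call begins: read the wrist's pose just before it. camera_model takes no time and is no camera call; for the wrist camera it gives the pose at the moment of the call.
- job_done(): hands the job in, once; it reports no verdict.
The state is a dict: "clock": time; "qpos": joint angles; "qd": joint speeds; "joint_efforts": joint torques, N m; "position": TCP position; "tool_rot": TCP orientation; "force": force on the tool from outside, world axes, zero at the start; "moment": the same for the moment, N m; "grip_width": finger opening in m.
Only numpy, scipy, OpenCV 4.12 (cv2) and the standard library are available. Lean on these libraries where they do the work, as an engineer would, in place of code of your own. Each camera call takes 0.05 s, during which the arm holds its last target. There are 200 camera calls.

## Working session

There is one attempt and no reset: what is moved stays moved. The work goes in short steps, Python scripts to look and compute and a tool call to move; the robot and the scene stay as the last step left them, time stands still between calls to the robot, and variables do not carry over. Pictures are saved under pics/ and viewed, about 8 in all and at most 12, crops included, and the job is handed in when it is done.

Besides the shell and the picture viewer there is one more tool, called after "Emit:" as a command line: name --argument value ..., lists and objects as JSON in quotes. arm_command: Moves the arm, as the interface text tells. Its arguments: {"type":"object","properties":{"gripper":{"type":"array","items":{"type":"number"}},"slide":{"type":"array","items":{"type":"array","items":{"type":"number"}}},"turn":{"type":"array","items":{"type":"array","items":{"type":"number"}}},"force":{"type":"number"}},"required":["gripper","slide","turn"]}

```bash
ls; mkdir -p pics; python3 - <<'E'
from workcell import bot, vision
import cv2, numpy as np
s=bot.observe(); print(s)
for n in ["scene","top"]:
    im=vision.grab_frame(n); cv2.imwrite(f"pics/{n}0.png",im)
    m=vision.camera_model(n); print(n,np.round(m["mtx"],1).tolist(),np.round(m["T"],4).tolist())
E
```

```text
pics
{'clock': 0.0, 'qpos': array([ 1.21679408,  0.5220359 , -0.03632867,  1.60000309,  0.02117667,
        1.02109269, -0.112765  ]), 'qd': array([ 2.70091368e-04,  1.94185120e-03, -4.72230518e-04,  6.37303765e-04,
       -1.63811579e-04,  1.01964909e-03,  4.88255019e-05]), 'joint_efforts': array([-3.32793010e-03, -9.27126646e+01,  1.97740965e+00, -3.69934487e+01,
        1.74627191e-02,  8.22765694e-03,  7.90642048e-06]), 'position': array([ 0.17488154, -0.59968202,  0.23071383]), 'tool_rot': array([-3.14043927e+00,  6.17991485e-05,  2.83816116e-01]), 'force': array([-0.40537945, -0.66954224, -0.30963637]), 'moment': array([ 0.00804721, -0.01969828, -0.01801458]), 'grip_width': 0.08548358316430671}
scene [[393.1, 0.0, 248.0], [0.0, 393.1, 191.5], [0.0, 0.0, 1.0]] [[-0.6681, -0.4929, 0.5574, -0.1248], [-0.744, 0.4505, -0.4934, 0.6227], [-0.0079, -0.7443, -0.6677, 0.8665], [0.0, 0.0, 0.0, 1.0]]
top [[359.5, 0.0, 255.4], [0.0, 359.5, 189.5], [0.0, 0.0, 1.0]] [[0.0609, -0.9748, 0.2147, 0.2612], [-0.9981, -0.0605, 0.0085, 0.0615], [0.0048, -0.2148, -0.9766, 1.2835], [0.0, 0.0, 0.0, 1.0]]
```

View pics/scene0.png

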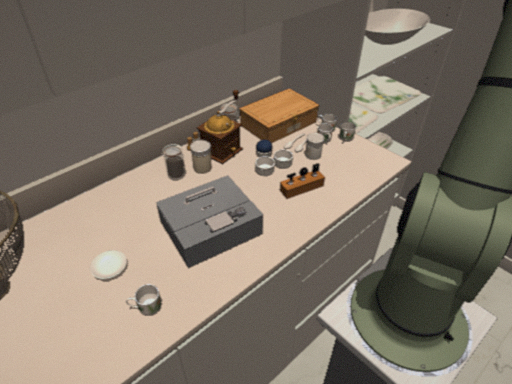

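View pics/top0.png

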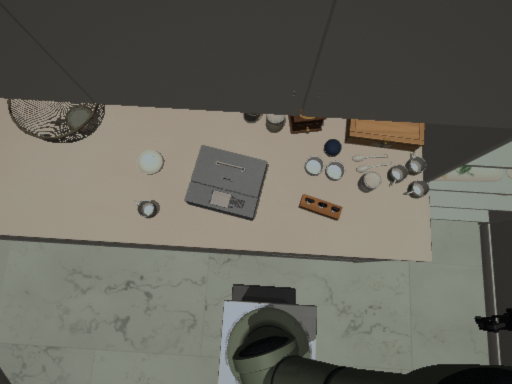

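The scene view shows the box (around 210,220) and the key block (around 303,183). The top view has the box around 228,182 and the block around 320,207. I'll enlarge both.

```bash
python3 - <<'E'
import cv2, numpy as np
t=cv2.imread("pics/top0.png"); s=cv2.imread("pics/scene0.png")
def crop(im,x,y,w,h,W,H):
    return cv2.resize(im[y:y+h,x:x+w],(W,H),interpolation=cv2.INTER_CUBIC)
a=np.hstack([crop(t,180,140,100,80,400,320),crop(t,290,180,66,53,400,320)])
b=np.hstack([crop(s,150,170,120,84,400,280),crop(s,270,150,66,46,400,280)])
o=np.vstack([a,b]); o=cv2.convertScaleAbs(o,alpha=1.5,beta=15)
cv2.imwrite("pics/c1.png",o)
E
```

```text
(no output)
```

View pics/c1.png

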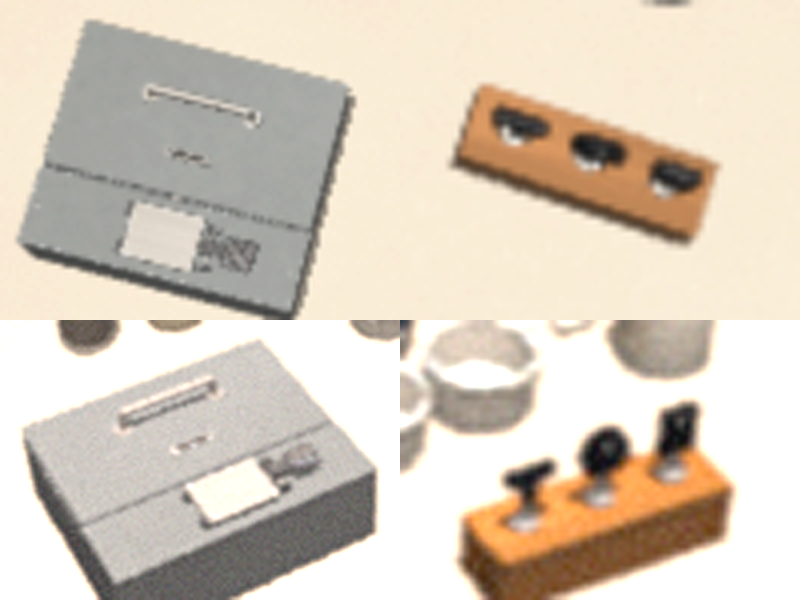

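```bash
cat > h.py <<'E'
import numpy as np, cv2
from workcell import bot, vision
from scipy.spatial.transform import Rotation as Rot
def ray(m,uv):
    uv=np.atleast_2d(np.array(uv,float)); K=m["mtx"]; T=np.array(m["T"])
    d=np.c_[(uv-[K[0][2],K[1][2]])/[K[0][0],K[1][1]],np.ones(len(uv))]@T[:3,:3].T
    return T[:3,3],d
def plane(m,uv,z):
    o,d=ray(m,uv); return o+d*((z-o[2])/d[:,2])[:,None]
def proj(m,P):
    P=np.atleast_2d(P); T=np.array(m["T"]); c=(P-T[:3,3])@T[:3,:3]; K=m["mtx"]
    return c[:,:2]/c[:,2:]*[K[0][0],K[1][1]]+[K[0][2],K[1][2]]
def tool(): 
    s=bot.observe(); return s["position"],Rot.from_euler("xyz",s["tool_rot"]),s
def goto(p,yaw,tilt=None):
    """slide (cm) and turn (deg) in tool axes from MEASURED pose to p, pointing down with tool yaw"""
    P,R,s=tool(); G=Rot.from_euler("xyz",[np.pi,0,yaw])
    print("slide",np.round(R.inv().apply(np.array(p)-P)*100,2),"turn",np.round(np.degrees((R.inv()*G).as_rotvec()),1))
E
python3 - <<'E'
from h import *
m=vision.camera_model("top")
c=lambda L:[(180+x/4,140+y/4) for x,y in L]
print(plane(m,c([(85,20),(352,88),(20,242),(297,305)]),.085).round(4))
print("pad,flap",plane(m,c([(236,254),(160,236)]),.096).round(4))
k=lambda L:[(290+(x-400)*66/400,180+y*53/320) for x,y in L]
B=plane(m,k([(485,85),(715,165),(692,240),(460,158)]),.04);print(B.round(4),B.mean(0))
w=vision.camera_model("wrist"); P,R,s=tool()
T=np.array(w["T"]);print("cam in tool",R.inv().apply(T[:3,3]-P).round(4),"axes",R.inv().apply(T[:3,:3].T).round(3).tolist(),w["mtx"])
E
```

```text
[[0.6723 0.2713 0.085 ]
 [0.6249 0.0343 0.085 ]
 [0.4717 0.3077 0.085 ]
 [0.4325 0.0703 0.085 ]]
pad,flap [[0.4708 0.1239 0.096 ]
 [0.4822 0.1887 0.096 ]]
[[ 0.5286 -0.1001  0.04  ]
 [ 0.4894 -0.2345  0.04  ]
 [ 0.4447 -0.2217  0.04  ]
 [ 0.4844 -0.087   0.04  ]] [ 0.48678358 -0.1608408   0.04      ]
cam in tool [ 0.0665 -0.0005 -0.1422] axes [[0.001, 1.0, 0.0], [-0.964, 0.001, -0.265], [-0.265, 0.0, 0.964]] [[270.77944886   0.         255.36869674]
 [  0.         270.77944886 190.44163144]
 [  0.           0.           1.        ]]
```

```bash
python3 - <<'E'
from h import *
goto([.487,-.161,.23],1.288)
E
```

```text
slide [ 42.24 -33.38   0.11] turn [ -0.1  -0.  -57.5]
```

Emit:
arm_command --gripper '[8.5,8.5,8.5,8.5,8.5]' --slide '[[4.2,-3.3,0],[8.4,-6.6,0],[12.6,-10,0],[16.8,-13.3,0],[21,-16.7,0]]' --turn '[[0,0,-5.7],[0,0,-11.5],[0,0,-17.2],[0,0,-23],[0,0,-28.7]]'

```text
clock: 0.72
position: [0.3305, -0.3793, 0.2312]
tool_rot: [-3.141, 0.0, 0.788]
force: [1.2, -0.2, -0.1]
grip_width: 0.0853
```

```bash
python3 - <<'E'
from h import *
goto([.487,-.161,.23],1.288); print(tool()[2]["qpos"].round(2))
E
```

```text
slide [26.51 -4.31  0.12] turn [ -0.    0.  -28.7]
[ 0.92  0.34 -0.23  1.91  0.1   0.91 -0.14]
```

Emit:
arm_command --gripper '[8.5,8.5,8.5,8.5,8.5]' --slide '[[5.3,-0.9,0],[10.6,-1.7,0],[15.9,-2.6,0],[21.2,-3.5,0],[26.5,-4.3,0]]' --turn '[[0,0,-5.7],[0,0,-11.5],[0,0,-17.2],[0,0,-23],[0,0,-28.7]]'

```text
clock: 1.35
position: [0.4877, -0.1617, 0.2313]
tool_rot: [-3.142, 0.0, 1.289]
force: [0.5, -1.1, -0.1]
grip_width: 0.085
```

```bash
python3 - <<'E'
from h import *
import pickle
P,R,s=tool(); m=vision.camera_model("wrist"); im=vision.grab_frame("wrist")
pickle.dump((m,P,s),open("w1.pkl","wb")); cv2.imwrite("pics/w1.png",im); print(P,s["tool_rot"],s["qpos"].round(2),s["clock"])
E
```

```text
[ 0.48765849 -0.16172595  0.23126662] [-3.14152593e+00  9.02734677e-05  1.28870668e+00] [ 0.54  0.37 -0.43  1.87  0.19  0.94 -0.26] 1.35
```

View pics/w1.png

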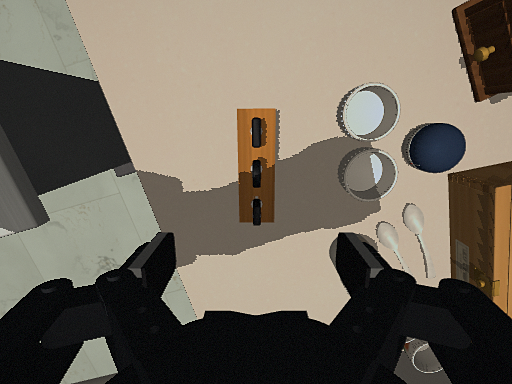

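```bash
python3 - <<'E'
from h import *
import pickle
m,P,s=pickle.load(open("w1.pkl","rb")); im=cv2.imread("pics/w1.png")
hsv=cv2.cvtColor(im,cv2.COLOR_BGR2HSV); roi=np.zeros(im.shape[:2],np.uint8); roi[95:240,225:295]=255
org=cv2.inRange(hsv,(5,120,60),(20,255,255))&roi
full=cv2.morphologyEx(org,cv2.MORPH_CLOSE,np.ones((25,25)))
c=max(cv2.findContours(full,0,1)[0],key=cv2.contourArea); r=cv2.minAreaRect(c); bx=cv2.boxPoints(r)
print(r); W=plane(m,bx,.04); print(W.round(4),W.mean(0).round(4))
for i in range(4): d=W[i]-W[i-1]; print(np.linalg.norm(d).round(4), np.degrees(np.arctan2(d[1],d[0])).round(2))
blk=cv2.inRange(cv2.cvtColor(im,6),0,45)&roi&full
for c in cv2.findContours(blk,0,1)[0]:
    if cv2.contourArea(c)>40:
        r=cv2.minAreaRect(c);x,y,w,h=cv2.boundingRect(c);print(r,(x,y,w,h),plane(m,[r[0]],.072).round(4))
cv2.imwrite("pics/c2.png",cv2.resize(im[100:230,220:300],None,fx=5,fy=4.6,interpolation=2))
E
```

```text
((256.0, 165.0), (112.0, 38.0), 90.0)
[[ 0.4871 -0.0834  0.04  ]
 [ 0.5301 -0.0958  0.04  ]
 [ 0.4935 -0.2324  0.04  ]
 [ 0.4454 -0.2185  0.04  ]] [ 0.489  -0.1575  0.04  ]
0.1414 72.85
0.0448 -16.12
0.1415 -105.02
0.0501 163.87
((257.0, 210.0), (22.0, 8.0), 90.0) (253, 199, 9, 23) [[ 0.4779 -0.2001  0.072 ]]
((256.0, 173.5), (27.0, 8.0), 90.0) (252, 160, 9, 28) [[ 0.4889 -0.1577  0.072 ]]
((256.0, 132.5), (29.0, 8.0), 90.0) (252, 118, 9, 30) [[ 0.5015 -0.1139  0.072 ]]
```

View pics/c2.png

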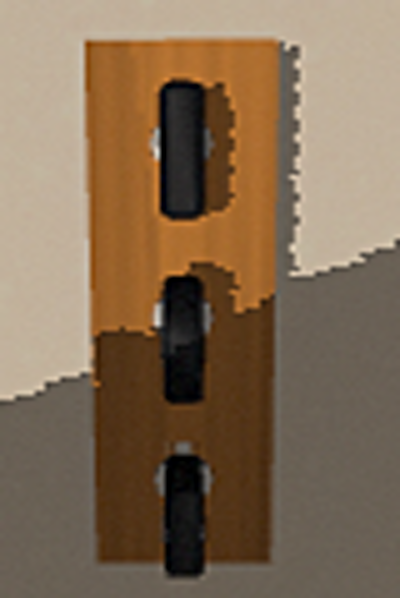

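The round key is the middle one: bow centre near (256,173) in the picture, about (0.489, -0.158). Next is the box.

```bash
python3 - <<'E'
from h import *
goto([.474,.15,.24],1.39)
E
```

```text
slide [28.96 -9.83 -0.77] turn [ 0.1 -0.2 -5.1]
```

Emit:
arm_command --gripper '[0,0,0,0,0]' --slide '[[5.8,-2,-0.2],[11.6,-3.9,-0.4],[17.4,-5.9,-0.6],[23.2,-7.8,-0.8],[29,-9.8,-0.8]]' --turn '[[0,0,-1],[0,0,-2],[0,0,-3],[0,0,-4],[0,0,-5.7]]'

```text
clock: 2.02
position: [0.4742, 0.1444, 0.2394]
tool_rot: [3.141, 0.0, 1.385]
force: [1.9, 0.0, -0.4]
grip_width: -0.0001
```

```bash
python3 - <<'E'
from h import *
import pickle
P,R,s=tool(); m=vision.camera_model("wrist"); im=vision.grab_frame("wrist")
pickle.dump((m,P,s),open("w2.pkl","wb")); cv2.imwrite("pics/w2.png",im); print(P,s["tool_rot"],s["qpos"].round(2),s["clock"])
E
```

```text
[0.47422507 0.14435888 0.23943182] [3.14124458e+00 5.20985412e-05 1.38535356e+00] [ 0.04  0.35 -0.57  1.9   0.23  0.95 -0.83] 2.025
```

View pics/w2.png

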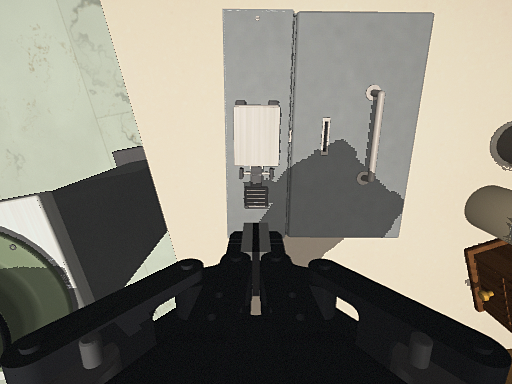

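```bash
python3 - <<'E'
from h import *
import pickle
m,P,s=pickle.load(open("w2.pkl","rb")); im=cv2.imread("pics/w2.png")
g=cv2.cvtColor(im,6)
roi=np.zeros_like(g); roi[95:180,228:284]=255
fl=cv2.inRange(g,165,255)&roi
c=max(cv2.findContours(fl,0,1)[0],key=cv2.contourArea); r=cv2.minAreaRect(c); 
W=plane(m,cv2.boxPoints(r),.095);print("flap",r,W.round(4).tolist(),W.mean(0).round(4))
for i in range(4): d=W[i]-W[i-1]; print(np.linalg.norm(d).round(4), np.degrees(np.arctan2(d[1],d[0])).round(2))
roi[:]=0; roi[182:212,238:275]=255
pd=cv2.morphologyEx(cv2.inRange(g,0,75)&roi,cv2.MORPH_CLOSE,np.ones((5,5)))
c=max(cv2.findContours(pd,0,1)[0],key=cv2.contourArea); r=cv2.minAreaRect(c); print("pad",r,plane(m,[r[0]],.098).round(4))
for a,b in [((223,10),(228,237)),((297,12),(288,237)),((433,14),(400,237))]:
    W=plane(m,[a,b],.085); d=W[0]-W[1]; print(W.round(4).tolist(),np.linalg.norm(d).round(4),np.degrees(np.arctan2(-d[0],d[1])).round(2))
# block seen?
cv2.imwrite("pics/c3.png",cv2.resize(im[90:225,215:300],None,fx=4,fy=4,interpolation=2))
E
```

```text
flap ((255.5, 135.0), (80.0, 55.0), 90.0) [[0.4628, 0.2355, 0.095], [0.5169, 0.2254, 0.095], [0.5041, 0.1447, 0.095], [0.4456, 0.1556, 0.095]] [0.4824 0.1903 0.095 ]
0.0818 77.88
0.055 -10.58
0.0818 -99.04
0.0595 169.41
pad ((257.0, 196.0), (28.0, 28.0), 90.0) [[0.4723 0.1274 0.098 ]]
[[0.4735, 0.3128, 0.085], [0.4284, 0.0798, 0.085]] 0.2373 -10.96
[[0.5431, 0.298, 0.085], [0.4987, 0.0666, 0.085]] 0.2356 -10.86
[[0.6717, 0.2723, 0.085], [0.6301, 0.0421, 0.085]] 0.234 -10.26
```

View pics/c3.png

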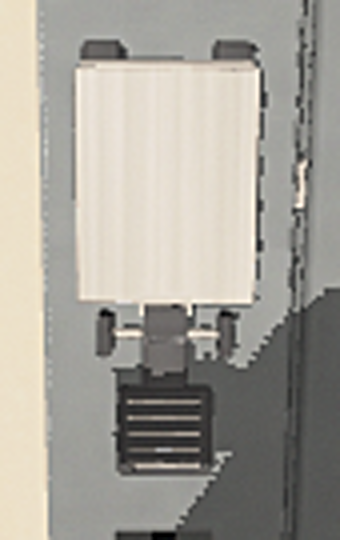

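```bash
python3 - <<'E'
from h import *
import pickle
m,P,s=pickle.load(open("w2.pkl","rb")); print(plane(m,[(256.3,197.5)],.098),plane(m,[(257,135.5)],.095))
yd=np.array([.189,.982,0]); p=np.array([.472,.1265,0])-.003*yd; print(p)
p[2]=.106; goto(p,1.3806); p[2]=.090; goto(p,1.3806)
E
```

```text
[[0.47122538 0.1258755  0.098     ]] [[0.48409921 0.19105941 0.095     ]]
[0.471433 0.123554 0.      ]
slide [-2.96  0.37 13.37] turn [-0.  -0.2  0.8]
slide [-2.97  0.37 14.97] turn [-0.  -0.2  0.8]
```

Emit:
arm_command --gripper '[0,0,0,0,0]' --slide '[[-1.5,0.2,5],[-3,0.4,10],[-3,0.4,13.2],[-3,0.4,13.2],[-3,0.4,13.2]]' --turn '[[0,0,0],[0,0,0.4],[0,0,0.8],[0,0,0.8],[0,0,0.8]]'

```text
clock: 2.7
position: [0.4734, 0.1128, 0.1084]
tool_rot: [3.141, -0.001, 1.371]
force: [-0.2, -0.0, 0.1]
grip_width: 0.0
```

```bash
python3 - <<'E'
from h import *
goto([.4714,.1236,.09],1.3806); print(tool()[2]["force"])
E
```

```text
slide [ 1.02 -0.41  1.84] turn [ 0.1 -0.  -0.5]
[-0.17250465 -0.00803804  0.08029918]
```

Emit:
arm_command --gripper '[0,0,0,0]' --slide '[[1.0,-0.4,0],[1.0,-0.4,0],[1.0,-0.4,0.6],[1.0,-0.4,1.0]]' --turn '[[0,0,-0.5],[0,0,-0.5],[0,0,-0.5],[0,0,-0.5]]'

```text
clock: 3.2
position: [0.4709, 0.1227, 0.097]
tool_rot: [-3.141, 0.0, 1.38]
force: [-0.9, -5.6, 9.5]
grip_width: 0.0002
```

Emit:
arm_command --gripper '[0,0,0,0]' --slide '[[0,0,0.3],[0,0,0.6],[0,0,0.8],[0,0,0.8]]' --turn '[[0,0,0],[0,0,0],[0,0,0],[0,0,0]]'

```text
clock: 3.7
position: [0.4706, 0.12, 0.09]
tool_rot: [-3.142, 0.005, 1.377]
force: [-10.2, -19.7, 41.9]
grip_width: -0.0
```

```bash
python3 - <<'E'
from h import *
im=vision.grab_frame("wrist"); cv2.imwrite("pics/w3.png",im); print(tool()[2]["position"],tool()[2]["force"])
E
```

```text
[0.47069952 0.11995505 0.09000526] [-10.26973998 -20.47003108  40.85999201]
```

View pics/w3.png

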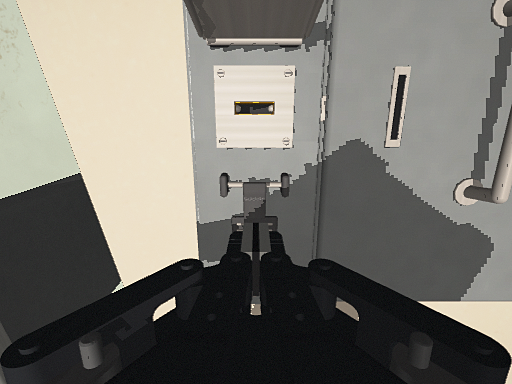

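The flap is open: lock face at 215-295, 65-148, slot centre near (254,108). I'll lift off and measure.

Emit:
arm_command --gripper '[0,0,0,0,0]' --slide '[[0,0,-2],[0,0,-5],[2,0,-7],[3,0,-7],[3,0,-7]]' --turn '[[0,0,0],[0,0,0],[0,0,0],[0,0,0],[0,0,0]]'

```text
clock: 4.38
position: [0.4763, 0.1527, 0.1585]
tool_rot: [-3.141, 0.0, 1.381]
force: [0.0, -0.8, -0.4]
grip_width: 0.0002
```

Emit:
arm_command --gripper '[0,0]' --slide '[[0,0,0],[0,0,0]]' --turn '[[0,0,0],[0,0,0]]'

```text
clock: 4.62
position: [0.4764, 0.1519, 0.1588]
tool_rot: [-3.141, 0.001, 1.379]
force: [-0.2, -0.2, 1.2]
grip_width: -0.0005
```

```bash
python3 - <<'E'
from h import *
import pickle
P,R,s=tool(); m=vision.camera_model("wrist"); im=vision.grab_frame("wrist"); P2,_,s2=tool()
print(P,P2,s2["force"])
pickle.dump((m,P,s),open("w4.pkl","wb")); cv2.imwrite("pics/w4.png",im)
g=cv2.cvtColor(im,6); c0=proj(m,[.4845,.192,.088])[0].round().astype(int); print(c0)
x0,y0=c0-[35,40]; sub=im[y0:y0+80,x0:x0+70]; cv2.imwrite("pics/c4.png",cv2.resize(sub,None,fx=7,fy=7,interpolation=2))
sg=g[y0:y0+80,x0:x0+70]
pl=cv2.inRange(sg,130,255)
c=max(cv2.findContours(pl,0,1)[0],key=cv2.contourArea); r=cv2.minAreaRect(c); r=((r[0][0]+x0,r[0][1]+y0),r[1],r[2]); W=plane(m,cv2.boxPoints(r),.088); print("plate",r,W.round(4).tolist(),W.mean(0))
dk=cv2.inRange(sg,0,70)
for c in cv2.findContours(dk,0,1)[0]:
    if cv2.contourArea(c)>25:
        r=cv2.minAreaRect(c); u=(r[0][0]+x0,r[0][1]+y0); print("dark",u,r[1:],plane(m,[u],.088).round(4))
E
```

```text
[0.47638024 0.15189679 0.15875152] [0.47645381 0.15201252 0.15888634] [-0.70124776 -0.23912341  0.16327471]
[257 151]
plate ((np.float64(256.5), np.float64(150.5)), (79.0, 69.0), 90.0) [[0.4644, 0.2264, 0.088], [0.5155, 0.2165, 0.088], [0.5059, 0.1554, 0.088], [0.4507, 0.1661, 0.088]] [0.48415704 0.19109486 0.088     ]
dark (np.float64(254.89861297607422), np.float64(152.5667266845703)) ((5.869906425476074, 24.062454223632812), 87.61405944824219) [[0.4828 0.1909 0.088 ]]
```

View pics/c4.png

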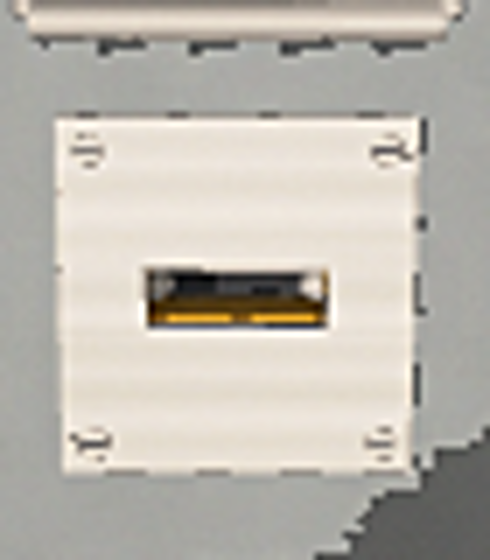

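Emit:
arm_command --gripper '[0,0,0,0,0]' --slide '[[1,1,0],[2,2,0],[3,3,0],[4,4,0],[4,4,0]]' --turn '[[0,0,-10],[0,0,-20],[0,0,-30],[0,0,-40],[0,0,-50]]'

```text
clock: 5.3
position: [0.524, 0.1844, 0.159]
tool_rot: [3.142, -0.0, 2.258]
force: [-0.2, -0.3, -0.7]
grip_width: 0.0
```

Emit:
arm_command --gripper '[0,0,0,0,0]' --slide '[[0,0,0],[0,0,0],[0,0,0],[0,0,0],[0,0,0]]' --turn '[[0,0,-10],[0,0,-20],[0,0,-30],[0,0,-40],[0,0,-40]]'

```text
clock: 5.92
position: [0.5235, 0.1837, 0.1589]
tool_rot: [3.141, -0.001, 2.949]
force: [-1.0, -0.5, 0.6]
grip_width: 0.0002
```

```bash
python3 - <<'E'
from h import *
import pickle
def slot(m,im):
    g=cv2.cvtColor(im,6); u0,v0=proj(m,[.484,.1915,.088])[0].round().astype(int)
    x0,y0=u0-50,v0-50; sg=g[y0:y0+100,x0:x0+100]
    hs=cv2.cvtColor(im,cv2.COLOR_BGR2HSV)[y0:y0+100,x0:x0+100]
    pl=cv2.inRange(sg,130,255); 
    c=max(cv2.findContours(pl,0,1)[0],key=cv2.contourArea); fill=np.zeros_like(sg); cv2.drawContours(fill,[cv2.convexHull(c)],-1,255,-1)
    fill=cv2.erode(fill,np.ones((25,25))); nm=cv2.bitwise_not(cv2.inRange(sg,140,255))&fill
    nm=cv2.morphologyEx(nm,cv2.MORPH_CLOSE,np.ones((3,3)))
    c=max(cv2.findContours(nm,0,1)[0],key=cv2.contourArea); x,y,w,h=cv2.boundingRect(c); print("box",x+x0,y+y0,w,h)
    u=(x+x0+(w-1)/2,y+y0+(h-1)/2); return u,plane(m,[u],.088).round(4),(x0,y0)
m,P,s=pickle.load(open("w4.pkl","rb")); print(slot(m,cv2.imread("pics/w4.png")))
P,R,s=tool(); m=vision.camera_model("wrist"); im=vision.grab_frame("wrist"); P2,_,s2=tool()
print(P,P2,s2["tool_rot"],s2["qpos"].round(2),s2["clock"])
pickle.dump((m,P,s),open("w5.pkl","wb")); cv2.imwrite("pics/w5.png",im)
u,p,(x0,y0)=slot(m,im); print(u,p)
cv2.imwrite("pics/c5.png",cv2.resize(im[y0:y0+100,x0:x0+100],None,fx=5,fy=5,interpolation=2))
E
```

```text
box 243 149 26 9
((np.float64(255.5), np.float64(153.0)), array([[0.4832, 0.1905, 0.088 ]]), (np.int64(206), np.int64(102)))
[0.52347969 0.18373913 0.15891625] [0.52348731 0.1838242  0.15900694] [ 3.14151483e+00 -6.43448509e-04  2.94624292e+00] [ 0.17  0.65 -0.89  1.82  0.6   0.97  0.4 ] 5.975
box 205 140 10 37
(np.float64(209.5), np.float64(158.0)) [[0.4815 0.1552 0.088 ]]
```

View pics/c5.png

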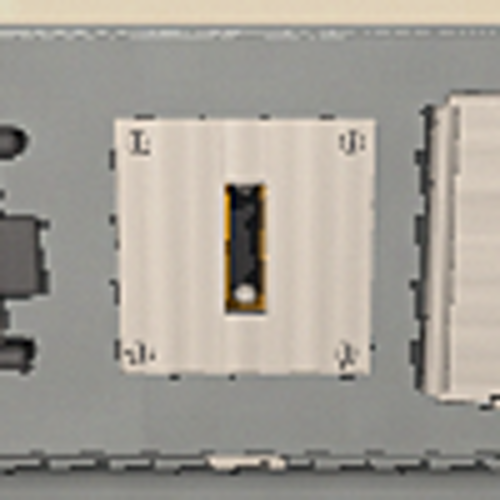

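```bash
python3 - <<'E'
from h import *
import pickle
m,P,s=pickle.load(open("w5.pkl","rb")); u0,v0=proj(m,[.484,.1915,.088])[0].round().astype(int)
K5=plane(m,[(u0-50+48.7,v0-50+49.3)],.088)[0]
# slot angle: line fit on vertical plate/slot edges
im=cv2.imread("pics/w5.png"); g=cv2.cvtColor(im,6)[v0-14:v0+13,u0-8:u0+6]
k=(g<140).astype(np.uint8); pts=np.argwhere(k)[:,::-1]; (cx,cy),(w,h),a=cv2.minAreaRect(pts.astype(np.float32)); print("slot px",cx+u0-8,cy+v0-14,w,h,a)
K5b=plane(m,[(cx+u0-8,cy+v0-14)],.088)[0]; print(K5,K5b)
m4,P4,_=pickle.load(open("w4.pkl","rb")); K4=plane(m4,[(255.5,153.0)],.088)[0]; print(K4)
# bias b in tool frame: K_meas = K + R b  -> solve K,b (xy)
R4=lambda yaw: np.array([[np.cos(yaw),np.sin(yaw)],[np.sin(yaw),-np.cos(yaw)]])
A=np.block([[np.eye(2),R4(1.38)],[np.eye(2),R4(2.946)]]); x=np.linalg.solve(A,np.r_[K4[:2],K5b[:2]]); print("K",x[:2],"bias tool",x[2:])
goto([.489,-.158,.15],1.29)
E
```

```text
slot px 253.5 151.5 25.0 7.0 90.0
[0.48294199 0.19053761 0.088     ] [0.48306582 0.19035329 0.088     ]
[0.48324353 0.19049388 0.088     ]
K [0.48322531 0.1903343 ] bias tool [ 1.60134910e-04 -1.23681476e-05]
slide [ -3.25 -34.2    0.9 ] turn [-0.  -0.  94.9]
```

Emit:
arm_command --gripper '[5,5,5,5,5]' --slide '[[0,-4,0],[-0.5,-8,0],[-1,-12,0],[-1.5,-16,0],[-2,-20,0]]' --turn '[[0,0,10],[0,0,20],[0,0,30],[0,0,40],[0,0,50]]'

```text
clock: 6.6
position: [0.5051, -0.0174, 0.1595]
tool_rot: [3.141, 0.0, 2.067]
force: [0.1, 0.2, 0.6]
grip_width: 0.0503
```

```bash
python3 - <<'E'
from h import *
goto([.478,-.196,.15],1.29)
E
```

```text
slide [-14.41 -10.89   0.95] turn [ 0.   0.  44.5]
```

Emit:
arm_command --gripper '[5,5,5,5,5]' --slide '[[-3.6,-2.7,0.2],[-7.2,-5.4,0.5],[-10.8,-8.2,0.8],[-14.4,-10.9,0.9],[-14.4,-10.9,0.9]]' --turn '[[0,0,10],[0,0,20],[0,0,30],[0,0,40],[0,0,44.5]]'

```text
clock: 7.22
position: [0.479, -0.1984, 0.1503]
tool_rot: [3.141, 0.001, 1.287]
force: [0.5, 1.5, 0.2]
grip_width: 0.0502
```

Emit:
arm_command --gripper '[5,5]' --slide '[[0,0,0],[0,0,0]]' --turn '[[0,0,0],[0,0,0]]'

```text
clock: 7.48
position: [0.4801, -0.1942, 0.1504]
tool_rot: [3.141, -0.0, 1.303]
force: [0.0, -0.3, 0.9]
grip_width: 0.0497
```

```bash
python3 - <<'E'
from h import *
import pickle
P,R,s=tool(); m=vision.camera_model("wrist"); im=vision.grab_frame("wrist"); P2,_,s2=tool()
print(P,P2,s2["tool_rot"],s2["clock"])
pickle.dump((m,P,s),open("w6.pkl","wb")); cv2.imwrite("pics/w6.png",im)
u0,v0=proj(m,[.489,-.158,.072])[0].round().astype(int); print(u0,v0)
g=cv2.cvtColor(im,6); x0,y0=u0-40,v0-50
cv2.imwrite("pics/c6.png",cv2.resize(im[y0:y0+100,x0:x0+80],None,fx=6,fy=6,interpolation=2))
dk=cv2.inRange(g[y0:y0+100,x0:x0+80],0,45)
for c in cv2.findContours(dk,0,1)[0]:
    if cv2.contourArea(c)>60: x,y,w,h=cv2.boundingRect(c); print(x+x0,y+y0,w,h)
E
```

```text
[ 0.48006973 -0.19423609  0.15041988] [ 0.48006069 -0.19423095  0.15039284] [ 3.14141853e+00 -1.48429720e-04  1.30267300e+00] 7.525
255 154
249 190 12 14
249 134 12 39
249 104 13 12
```

View pics/c6.png

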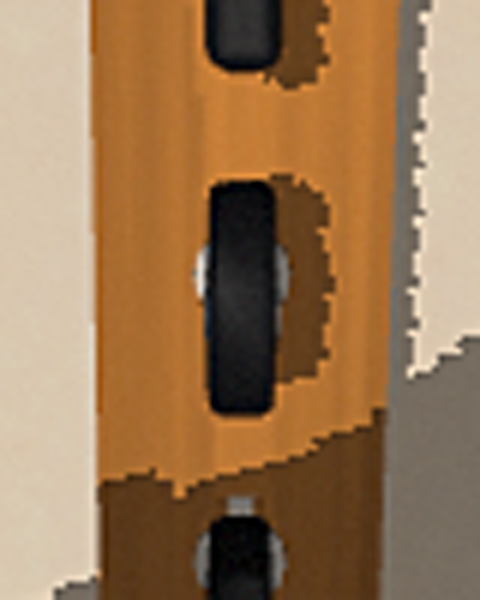

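```bash
python3 - <<'E'
from h import *
import pickle
m,P,s=pickle.load(open("w6.pkl","rb"))
o,d=ray(m,[(255,133.75),(255,172.9)]); d/=np.linalg.norm(d,axis=1)[:,None]; b=d.sum(0)
k=o+b*((.072-o[2])/b[2]); print("bow",k, "collar",plane(m,[(255,149.4)],.043))
im=cv2.imread("pics/w6.png"); hsv=cv2.cvtColor(im,cv2.COLOR_BGR2HSV)
sh=[]
for v in (110,120,180,200):
    row=np.where(cv2.inRange(hsv[v:v+1],(5,120,40),(20,255,255))[0]>0)[0]; row=row[(row>200)&(row<310)]; sh.append((v,row.min(),row.max()))
print(sh)
W=plane(m,[(a,v) for v,a,_ in sh],.04); d=W[0]-W[-1]; print("left edge ang",np.degrees(np.arctan2(d[1],d[0])))
x0=ray(m,[(255,115)])
W=plane(m,[(255.5,97),(255,200)],.085); d=W[0]-W[1]; print("key row ang",np.degrees(np.arctan2(d[1],d[0])))
k[2]=.053; goto([k[0],k[1],.1],1.29); goto(k,1.29)
E
```

```text
bow [ 0.48917103 -0.15756597  0.072     ] collar [[ 0.48912501 -0.15765553  0.043     ]]
[(110, np.int64(230), np.int64(280)), (120, np.int64(230), np.int64(280)), (180, np.int64(231), np.int64(278)), (200, np.int64(231), np.int64(277))]
left edge ang 73.9097001301153
key row ang 74.38253259779265
slide [ 3.78 -0.09  5.04] turn [ 0.  -0.   0.7]
slide [ 3.78 -0.09  9.74] turn [ 0.  -0.   0.7]
```

Emit:
arm_command --gripper '[5,5,5,5,5]' --slide '[[2,0,0],[3.8,-0.1,2],[3.8,-0.1,5],[3.8,-0.1,5],[3.8,-0.1,5]]' --turn '[[0,0,0.7],[0,0,0.7],[0,0,0.7],[0,0,0.7],[0,0,0.7]]'

```text
clock: 8.15
position: [0.4894, -0.1579, 0.1011]
tool_rot: [3.141, -0.0, 1.289]
force: [0.0, -0.2, -0.0]
grip_width: 0.0501
```

```bash
python3 - <<'E'
from h import *
goto([.4892,-.1576,.053],1.29)
E
```

```text
slide [ 0.02 -0.03  4.81] turn [ 0. -0. -0.]
```

Emit:
arm_command --gripper '[5,5,5,5]' --slide '[[0,0,2.5],[0,0,4.8],[0,0,4.8],[0,0,4.8]]' --turn '[[0,0,0],[0,0,0],[0,0,0],[0,0,0]]'

```text
clock: 8.65
position: [0.4897, -0.1582, 0.0536]
tool_rot: [3.14, 0.0, 1.289]
force: [0.3, 0.7, -0.5]
grip_width: 0.05
```

Emit:
arm_command --gripper '[0,0,0,0,0]' --slide '[[0,0,0],[0,0,0],[0,0,0],[0,0,0],[0,0,0]]' --turn '[[0,0,0],[0,0,0],[0,0,0],[0,0,0],[0,0,0]]' --force 70

```text
clock: 9.28
position: [0.4893, -0.1581, 0.0529]
tool_rot: [3.141, 0.0, 1.289]
force: [-3.2, -0.1, 8.6]
grip_width: 0.0081
```

Emit:
arm_command --gripper '[0,0,0,0,0]' --slide '[[0,0,-1.5],[0,0,-3],[0,0,-6],[0,0,-10],[0,0,-12]]' --turn '[[0,0,0],[0,0,0],[0,0,0],[0,0,0],[0,0,0]]'

```text
clock: 9.9
position: [0.4895, -0.158, 0.1752]
tool_rot: [3.139, 0.0, 1.289]
force: [0.5, -0.1, -1.1]
grip_width: 0.0081
```

```bash
python3 - <<'E'
from h import *
goto([.4831,.1904,.175],2.948); print(tool()[2]["force"],tool()[2]["grip_width"])
E
```

```text
slide [ 3.329e+01 -1.031e+01 -1.000e-02] turn [  0.1   0.1 -95.1]
[ 0.45344552 -0.11066557 -1.10006336] 0.008120949246155347
```

Emit:
arm_command --gripper '[0,0,0,0,0]' --slide '[[3.3,-1,0],[6.7,-2,0],[10,-3.1,0],[13.3,-4.1,0],[16.6,-5.2,0]]' --turn '[[0,0,-9.5],[0,0,-19],[0,0,-28.5],[0,0,-38],[0,0,-47.5]]'

```text
clock: 10.52
position: [0.4852, 0.0169, 0.1734]
tool_rot: [3.141, 0.001, 2.123]
force: [0.1, -0.2, 0.1]
grip_width: 0.0077
```

```bash
python3 - <<'E'
from h import *
goto([.4836,.1904,.150],2.948)
E
```

```text
slide [14.85  8.97  2.33] turn [  0.    0.1 -47.2]
```

Emit:
arm_command --gripper '[0,0,0,0,0]' --slide '[[3,1.8,0],[6,3.6,0],[9,5.4,0],[12,7.2,0.5],[14.8,9,1]]' --turn '[[0,0,-9.5],[0,0,-19],[0,0,-28.5],[0,0,-38],[0,0,-47.3]]'

```text
clock: 11.15
position: [0.4851, 0.1901, 0.1633]
tool_rot: [-3.141, 0.001, 2.949]
force: [0.5, 0.0, 0.2]
grip_width: 0.0083
```

Emit:
arm_command --gripper '[0,0]' --slide '[[0,0,0],[0,0,0]]' --turn '[[0,0,0],[0,0,0]]'

```text
clock: 11.4
position: [0.4851, 0.1885, 0.1628]
tool_rot: [-3.141, 0.0, 2.942]
force: [1.0, -0.4, -1.2]
grip_width: 0.0079
```

```bash
python3 - <<'E'
from h import *
goto([.4836,.1904,.127],2.948); print(tool()[2]["position"],tool()[2]["force"],tool()[2]["grip_width"])
im=vision.grab_frame("wrist"); cv2.imwrite("pics/w7.png",im)
E
```

```text
slide [0.19 0.16 3.58] turn [-0.   0.  -0.4]
[0.48513391 0.18851562 0.16280637] [ 0.96563989 -0.43078624 -1.17509749] 0.0079180650093962
```

View pics/w7.png

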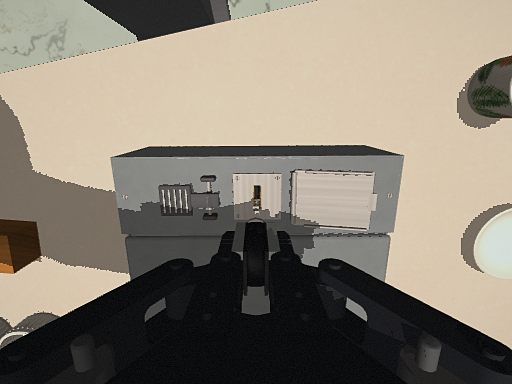

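The key hangs from the fingers straight above the slot (257,197), with the flap open beside it. That's my picture budget spent, so from here I go by pose and force.

Emit:
arm_command --gripper '[0,0,0,0,0]' --slide '[[0.1,0.1,1.5],[0.2,0.2,3],[0.2,0.2,3.6],[0.2,0.2,3.6],[0.2,0.2,3.6]]' --turn '[[0,0,-0.4],[0,0,-0.4],[0,0,-0.4],[0,0,-0.4],[0,0,-0.4]]'

```text
clock: 12.08
position: [0.4836, 0.1917, 0.1265]
tool_rot: [3.141, 0.0, 2.951]
force: [0.1, -0.5, -0.1]
grip_width: 0.008
```

```bash
python3 - <<'E'
from h import *
goto([.4836,.1904,.114],2.948); print(tool()[2]["position"],tool()[2]["force"])
E
```

```text
slide [-0.02 -0.13  1.25] turn [0.  0.  0.2]
[0.48360898 0.19170179 0.12651955] [ 0.087475   -0.45088924 -0.13650136]
```

Emit:
arm_command --gripper '[0,0,0]' --slide '[[0,-0.1,0],[0,-0.1,0],[0,-0.1,0]]' --turn '[[0,0,0.1],[0,0,0.1],[0,0,0.1]]'

```text
clock: 12.45
position: [0.4834, 0.1905, 0.1264]
tool_rot: [3.142, 0.0, 2.949]
force: [0.2, 0.2, 0.4]
grip_width: 0.008
```

Emit:
arm_command --gripper '[0,0]' --slide '[[0,0,0],[0,0,0]]' --turn '[[0,0,0],[0,0,0]]'

```text
clock: 12.7
position: [0.4833, 0.1906, 0.1263]
tool_rot: [3.142, -0.0, 2.949]
force: [0.4, -0.3, -0.8]
grip_width: 0.0081
```

Aligned. Lowering to about 8 mm of bit depth.

Emit:
arm_command --gripper '[0,0,0,0]' --slide '[[0,0,0.4],[0,0,0.8],[0,0,1.2],[0,0,1.2]]' --turn '[[0,0,0],[0,0,0],[0,0,0],[0,0,0]]'

```text
clock: 13.2
position: [0.4831, 0.1905, 0.1139]
tool_rot: [-3.141, -0.001, 2.949]
force: [0.1, -0.1, -0.8]
grip_width: 0.0082
```

Emit:
arm_command --gripper '[0,0,0,0,0]' --slide '[[0,0,0.3],[0,0,0.6],[0,0,0.9],[0,0,1.2],[0,0,1.3]]' --turn '[[0,0,0],[0,0,0],[0,0,0],[0,0,0],[0,0,0]]'

```text
clock: 13.82
position: [0.4832, 0.1904, 0.101]
tool_rot: [-3.141, -0.0, 2.949]
force: [1.2, -0.4, 0.3]
grip_width: 0.0085
```

Emit:
arm_command --gripper '[0,0]' --slide '[[0,0,0],[0,0,0]]' --turn '[[0,0,0],[0,0,0]]'

```text
clock: 14.08
position: [0.4832, 0.1905, 0.1013]
tool_rot: [-3.141, -0.0, 2.949]
force: [0.3, -1.7, -1.8]
grip_width: 0.0076
```

Emit:
arm_command --gripper '[0,0,0]' --slide '[[0,0,0.1],[0,0,0.2],[0,0,0.2]]' --turn '[[0,0,0],[0,0,0],[0,0,0]]'

```text
clock: 14.45
position: [0.4835, 0.1907, 0.1007]
tool_rot: [-3.141, 0.002, 2.949]
force: [-7.7, -7.0, 33.0]
grip_width: 0.0078
```

The collar is on the face at TCP z 0.1008, as predicted. I'll ease the push and then turn.

Emit:
arm_command --gripper '[0,0,0]' --slide '[[0,0,-0.15],[0,0,-0.15],[0,0,-0.15]]' --turn '[[0,0,0],[0,0,0],[0,0,0]]' --force 90

```text
clock: 14.82
position: [0.4834, 0.1906, 0.101]
tool_rot: [-3.142, 0.0, 2.949]
force: [-0.6, -3.4, 7.3]
grip_width: 0.0077
```

Emit:
arm_command --gripper '[0,0,0,0,0]' --slide '[[0,0,0],[0,0,0],[0,0,0],[0,0,0],[0,0,0]]' --turn '[[0,0,8],[0,0,16],[0,0,24],[0,0,32],[0,0,40]]'

```text
clock: 15.45
position: [0.4834, 0.1905, 0.101]
tool_rot: [3.142, 0.0, 2.246]
force: [-0.8, -2.1, 6.0]
grip_width: 0.0074
```

```bash
python3 - <<'E'
from h import *
s=tool()[2]; print(s["moment"],s["force"],s["position"],s["tool_rot"],s["qpos"].round(2)); goto([.4835,.1905,.101],2.949-1.66)
E
```

```text
[-0.65693191  0.23326342  0.08110436] [-0.7922507  -2.10019391  5.99756512] [0.48338442 0.19046614 0.10096262] [3.14157108e+00 3.24300269e-04 2.24613602e+00] [ 0.01  0.63 -0.68  1.96  0.57  0.75 -0.33]
slide [-0.    0.01 -0.  ] turn [ 0.   0.  54.8]
```

Emit:
arm_command --gripper '[0,0,0,0,0]' --slide '[[0,0,0],[0,0,0],[0,0,0],[0,0,0],[0,0,0]]' --turn '[[0,0,9],[0,0,18],[0,0,27],[0,0,36],[0,0,44]]'

```text
clock: 16.08
position: [0.4835, 0.1906, 0.1009]
tool_rot: [3.141, -0.0, 1.478]
force: [1.1, -1.7, 5.5]
grip_width: 0.008
```

```bash
python3 - <<'E'
from h import *
s=tool()[2]; print(s["moment"],s["force"],s["position"],s["tool_rot"],s["grip_width"])
E
```

```text
[-0.50547632 -0.12760825  0.09575423] [ 1.13288473 -1.71786189  5.4804296 ] [0.48353803 0.19058101 0.10094961] [ 3.14107240e+00 -5.52494515e-05  1.47803155e+00] 0.007960976133104064
```

Emit:
arm_command --gripper '[0,0,0]' --slide '[[0,0,0],[0,0,0],[0,0,0]]' --turn '[[0,0,4],[0,0,8],[0,0,8]]'

```text
clock: 16.45
position: [0.4836, 0.1906, 0.101]
tool_rot: [3.141, -0.0, 1.343]
force: [1.1, -2.4, 6.5]
grip_width: 0.0077
```

```bash
python3 - <<'E'
from h import *
s=tool()[2]; print(s["moment"],s["force"],s["position"],s["tool_rot"],s["grip_width"])
E
```

```text
[-0.54658825 -0.32234399  0.07509032] [ 1.11046023 -2.36203452  6.47532723] [0.48361742 0.19061262 0.10098126] [ 3.14086715e+00 -8.49175726e-05  1.34326633e+00] 0.007691231191457924
```

Emit:
arm_command --gripper '[0,0,0]' --slide '[[0,0,0],[0,0,0],[0,0,0]]' --turn '[[0,0,4],[0,0,4],[0,0,4]]'

```text
clock: 16.82
position: [0.4836, 0.1906, 0.1009]
tool_rot: [3.141, -0.0, 1.275]
force: [0.5, -2.2, 5.3]
grip_width: 0.0075
```

```bash
python3 - <<'E'
from h import *
for i in range(3):
    s=tool()[2]; print(s["moment"],s["force"],s["tool_rot"],s["grip_width"]); vision.grab_frame("top")
E
```

```text
[-0.53010331 -0.25726577  0.35130858] [ 0.47139248 -2.17879724  5.33755506] [ 3.14102637e+00 -1.38123250e-04  1.27523064e+00] 0.007456359825495275
[-0.49179634 -0.2570619   0.38851643] [ 0.9481248  -1.50121434  5.81137161] [ 3.14101773e+00 -2.28018853e-04  1.27518305e+00] 0.007770841030755602
[-0.49012849 -0.2373326   0.36511306] [ 0.57504052 -2.5287281   6.46373183] [ 3.14099055e+00 -2.26155776e-04  1.27529834e+00] 0.007750542787471069
```

The moment jumped from about 0.09 to 0.36 N m, so the rotor is on its stop. It holds steady, with a 6 N push down and the grip closed on the bow. Handing in.

```bash
python3 - <<'E'
from workcell import job_done
print(job_done())
E
```

```text
the job is handed in; nothing more can be done
None
```

I've handed the job in with the arm still gripping the round key and holding it turned against the spring, so you should be able to lift the lid. No verdict came back.

- **Trip lever and flap:** I pressed the lever until the flap sprang open, and the wrist picture confirmed it. The press peaked at about 42 N with the closed fingertips. That is over the 40 N limit for the arm or gripper body; I took fingertip contact as not counting, but couldn't check it.
- **Key in the lock:** The round key was the middle one in the block. It went in without needing a wiggle. The collar met the lock face at TCP height 0.1008 m, where I predicted 0.101 m. A brief extra push of 33 N moved it no further.
- **Turn:** I turned it clockwise until the moment rose from about 0.09 to 0.36 N m, which I take as the stop. The gripper had turned about 1.67 rad by then.
- **Last readings:** The gripper pose, the moment (about 0.37 N m) and a 6 N downward push were all steady at 16.8 s. The fingers were closed on the bow at about 7.7 mm with the grip set to 90 N.

I didn't read the rotor angle, the key's final tilt or the flap's final angle directly. The flap was last seen open just before the key went in. The other two keys, the cup and the caddy were not touched as far as I could tell, but I didn't look at them again at the end.

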